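Grease the bottle roller's bearing with a push-type gun

TASK

The bottle roller's front bearing is due for a shot of grease. Pull the dust cap off its tilted grease nipple and leave it in the small steel tray; then take the grease gun from its holder, press its coupler squarely onto the nipple, in line with it, until it snaps on, and push on until the gun's stem is fully home. Finish while still gripping the gun and holding it pushed home against its spring; leave everything else where it stands.

Things in the scene. Friction and masses are not known exactly. Their poses are not given: they have to be found in the camera images.
- roller: bench bottle roller, a fixed white machine 270 x 370 mm on the bench with two black rollers side by side along its y and a white gear cover 157 mm high at its +y end; a brown bottle lies on the rollers. Origin: centre of its underside, on the bench; z up, -x its front. The front (driven) roller's outboard bearing is the dark cast pillow block at its front -y corner, with the nipple on its dome
- nipple: steel grease nipple on the bearing's dome, tilted 30 degrees (0.52 rad) from vertical towards the machine's front (-x); under the dust cap at the start. Origin: middle of the top face of its hexagon (18 mm across, 12 mm clear of the dome); z runs along the nipple outwards, y is the roller's y. The nipple stands 16 mm above the origin: neck 7 mm, head 11 mm across at 10 mm, its nose tapering to 4 mm at the tip. The dome below is 64 mm across (x) and 31 mm wide (y)
- cap_mid (a point): loose black plastic dust cap, 20 mm across and 26 mm tall, closed at the top, 15 g; it sits loosely over the nipple with its rim on the hexagon and simply pulls off along the nipple. Point: on its axis, half-way up (13 mm above the rim); z points out of its closed end
- tray: open steel tray 110 x 160 mm, 20 mm high, 2 mm walls and floor. Origin: centre of its underside; z up, y along its long side
- holder: fixed grey holder of the gun: foot 110 x 110 mm, on four rods a ring 55 mm across whose top is 98 mm above the bench; the gun's barrel stands 18 mm deep in it, 2.5 mm clear all round, and lifts straight out; the coupler hangs inside. Origin: centre of its underside; z up
- gun_grip (a point): push-type grease gun, a round tool 178 mm long, about 0.45 kg, upright in its holder. From the top: dark knurled grip 28 mm across and 38 mm long, below it the aluminium barrel 36 mm across and 72 mm long (its 4 mm shoulder below the grip takes the fingers' push), then the thin stem with its coupler. Point: on the axis, half-way up the grip (19 mm above the shoulder, 159 mm from the coupler's mouth while the stem is out); z points away from the coupler, up in the holder
- mouth (a point): middle of the open mouth of the gun's coupler, the steel head 22 mm across and 28 mm long at the lower end of the stem; z points from the mouth back along the gun. Bell mouth 18 mm wide narrowing to a 13 mm bore; inside, sprung jaws snap over the nipple's head at about 9 N, 7 mm before the end, and then draw the coupler on. When snapped fully on, the mouth lies about 1 mm above the nipple's origin, on its axis
- stem (a joint): how far the stem is pushed into the barrel (m): 0 out, 0.012 fully home, where the collar on the stem meets the barrel. Its spring takes 12 N to start and 18 N fully home and pushes the stem out again
Things that resemble listed ones, but are neither listed nor needed, are in the scene too. Of the things that look like the tray, take the one that is farthest to the robot's right at the start.

How it is judged (in metres and radians):
On the way, in this order (a step that is already met when the one before it is completed fails the run):
1. the dust cap is off the nipple, let go and lying in the steel tray (x of cap_mid in the frame of tray between -0.053 and 0.053 m and y of cap_mid in the frame of tray between -0.078 and 0.078 m and z of cap_mid in the frame of tray below 0.022 m and contact force between the fingers and cap below 0.2 N and linear speed of cap below 0.05 m/s), for 0.3 s.
2. the coupler is snapped fully onto the nipple, in line with it (x of mouth in the frame of nipple between -0.0035 and 0.0035 m and y of mouth in the frame of nipple between -0.0035 and 0.0035 m and z of mouth in the frame of nipple between -0.003 and 0.003 m and angle between the z axis of mouth and the z axis of nipple, either way round below 0.14 rad), for 0.05 s.
3. the gun is pushed on until the stem is home, and held there (all of step 2 and value of joint stem above 0.009 m and contact force between the fingers and gun above 2 N), for 0.5 s.
At the end, for the whole second after the job is handed in: Cap in the tray; coupler snapped on (mouth under 3 mm from the nipple's origin along its axis, 3.5 mm across, within 8 degrees of its line); stem in by 9 of its 12 mm or more, the nipple taking over 6 N, the fingers gripping the gun (all of step 3 and contact force between gun and nipple above 6 N and x of cap_mid in the frame of tray between -0.053 and 0.053 m and y of cap_mid in the frame of tray between -0.078 and 0.078 m and z of cap_mid in the frame of tray below 0.022 m and linear speed of cap below 0.05 m/s); the arm keeps its last pose, push and grip.
It fails at once if one of the bottles, the beaker, the tip box or the tube rack is shifted by more than 30 mm (distance of any of wash_bottle, reagent, beaker, tip_box, tube_rack, media_bottle from where it was at the start of the episode above 0.03 m).
It fails at once if one of the standing bottles, the beaker, the tip box or the tube rack is tipped by more than 0.4 rad (angle between any of wash_bottle, reagent, beaker, tip_box, tube_rack's own z axis and vertical above 0.4 rad).
It fails at once if the tray is shifted by more than 50 mm (distance of tray from where it was at the start of the episode above 0.05 m).
It also fails if it takes over 72 s, if anything falls off the work surface, if the arm or the gripper's body presses on something with over 40 N, if the wrist force passes 120 N, or if a joint passes its speed limit or range.

ROBOT

A 6-joint arm with a two-finger parallel gripper is mounted at the origin on the work surface. World frame = base frame: x ahead of the robot, y to its left, z up, the work surface at z = 0. Lengths are in mm, angles in rad, forces in N, time in s.
With the tool pointing down it reaches from about 300 to 775 mm from the base axis. Payload 14.6 kg.
Tool frame: the origin (TCP) lies on the centre line of the jaws, within the pads' length; the fingertips stand 19 mm ahead of it and the grasp point (between the pads) is the TCP (bot.tip_reach is the distance from the TCP to the fingertips, in mm); z points along the fingers, y is the line along which they close (so a half turn about z gives the same grasp; the last joint's range is limited). The gripper opens to 85 mm and grips with 20 to 120 N. Pads are 22 mm wide; open, the fingers measure 114 mm over their backs; the gripper's body (76 mm by 85 mm) begins 54 mm behind the grasp point. The pads swing forward as they close: fully open they stand 13 mm farther back than shut.
Start: joints at [1.148, 0.3, 1.521, -0, 1.321, -0.067], TCP at [191.584, 515.543, 216.681] pointing down, gripper open.
Joint ranges: [-3.03, 3.03], [-0.79, 2.21], [0.23, 2.52], [-1.04, 4.18], [0, 3.07], [-2.55, 2.55]. Speed limits (rad/s): [2.22, 2.22, 2.57, 3.14, 3.14, 3.14].

INTERFACE

Orientations are given as a unit quaternion [w, x, y, z].
In Python, from rig import bot gives the robot as it stands. Calls block until the motion is done:
- bot.move_to(position, orientation): joint-space move of the TCP to a pose.
- bot.servo_line(position, attitude=None, speed=150, until_force=None): straight line of the TCP; attitude=None keeps the orientation; speed is the mean speed in mm/s. With until_force (N) it stops when the force on the tool has changed by that much, and returns True; else False.
- bot.move_joints(angles): joint-space move.
- bot.move_gripper(opening, grip_force=None): finger opening in mm; grip_force is the grip in N (None keeps the last); returns when the fingers have stopped.
- bot.dwell(seconds).
- bot.ik(position, orientation): joint angles nearest the present ones, or None.
- bot.read_state(): the state.
- bot.read_camera(name): name is "side" or "top"; returns a dict with "image" (400x640x3 uint8, blue, green, red), "depth" (400x640 float32, mm along the optical axis (not along the pixel's ray), 0 where there is no reading), "fovy" (degrees; the focal length in pixels is half the picture's height over the tangent of half this angle, whatever the lens; pixels are square), "cx", "cy" (the principal point, pixels), "eye" and "attitude" of the camera in the world. Camera axes: x right, y down, z forward; pixel columns grow to the right and rows downward; lengths in mm; the calibration is good to about 2 mm. A picture is of the moment at which its call begins.
A pose or a line that the arm cannot do raises bot.MotionError and nothing moves.
- bot.finish_job(): hands the job in; it is judged then, once.
The state is a dict: "clock": time; "joint_positions": joint angles; "qvel": joint speeds; "effort": joint torques, N m; "ee_pos": TCP position; "tool_rot": TCP orientation; "ft_force": force on the tool from outside, world axes, zero at the start; "moment": the same for the moment, N m; "grip_width": finger opening in mm; "grip_force": force on a finger pad.
Only numpy, scipy, OpenCV 4.12 (cv2) and the standard library are available. Lean on these libraries where they do the work, as an engineer would, in place of code of your own. Each camera call takes 0.05 s, during which the arm holds its last target. There are 200 camera calls.

## Working session

There is one attempt and no reset: what is moved stays moved. The work goes in short steps, each a Python script; the robot and the scene stay as the last script left them, time stands still between calls to the robot, and variables do not carry over. Pictures are saved under pics/ and viewed, at most 10 in all, crops included, and the job is handed in when it is done.

```bash
ls; mkdir -p pics
cat > h.py <<'E'
import numpy as np, cv2, pickle
from scipy.spatial.transform import Rotation as R
def rot(q): return R.from_quat([q[1],q[2],q[3],q[0]]).as_matrix()
def quat(M):
    q=R.from_matrix(M).as_quat(); return [q[3],q[0],q[1],q[2]]
def cloud(c):
    d=c["depth"]; f=200/np.tan(np.radians(c["fovy"])/2)
    v,u=np.mgrid[0:d.shape[0],0:d.shape[1]]
    P=np.stack([(u-c["cx"])/f*d,(v-c["cy"])/f*d,d],-1)
    W=P@rot(c["attitude"]).T+np.array(c["eye"]); W[d<=0]=np.nan
    return W
def ray(c,u,v):
    f=200/np.tan(np.radians(c["fovy"])/2)
    return rot(c["attitude"])@np.array([(u-c["cx"])/f,(v-c["cy"])/f,1])
def onplane(c,u,v,z):
    r=ray(c,u,v); e=np.array(c["eye"]); return e+r*(z-e[2])/r[2]
def proj(c,p):
    f=200/np.tan(np.radians(c["fovy"])/2)
    q=rot(c["attitude"]).T@(np.array(p)-np.array(c["eye"])); return [c["cx"]+f*q[0]/q[2],c["cy"]+f*q[1]/q[2]]
E
python3 - <<'E'
from rig import bot; from h import *
for n in("top","side"):
    c=bot.read_camera(n); pickle.dump(c,open(n+".pkl","wb")); cv2.imwrite(f"pics/{n}0.png",c["image"])
    print(n,c["fovy"],c["cx"],c["cy"],c["eye"],c["attitude"],rot(c["attitude"]).round(2).tolist())
print(bot.read_state())
E
```

```text
pics
top 42.547327435390024 317.2532184516484 199.87169878041792 [ 185.65630366   -4.03346551 1490.82040094] [ 0.07438025 -0.6859182   0.719618   -0.07831825] [[-0.05, -0.98, 0.21], [-1.0, 0.05, -0.01], [0.0, -0.21, -0.98]]
side 44.715691927415435 314.50570596242255 199.06968039120193 [   59.70917969 -1056.70455239   771.26628753] [-0.49499079  0.84857561 -0.1629509   0.09138137] [[0.93, -0.19, 0.32], [-0.37, -0.46, 0.81], [-0.01, -0.87, -0.49]]
{'clock': 0.1, 'joint_positions': array([ 1.14839929e+00,  3.00427320e-01,  1.52150115e+00, -6.10149686e-06,
        1.32073053e+00, -6.65928980e-02]), 'qvel': array([-1.58079289e-03, -5.18830407e-04, -1.43365957e-03,  1.35972995e-04,
       -1.34024979e-03, -1.56984807e-05]), 'effort': array([ 2.25569980e-03, -5.44370270e+01, -3.62371051e+01, -3.48463743e-05,
        2.98529711e-03, -1.87670730e-04]), 'ee_pos': array([191.49732366, 515.34557606, 216.17915955]), 'tool_rot': array([-1.26195995e-04,  1.76964374e-01,  9.84217113e-01, -5.18032960e-04]), 'ft_force': array([0.4600259 , 0.46689437, 0.4129933 ]), 'moment': array([ 0.07154716, -0.02155287,  0.01582785]), 'grip_force': 0.0, 'grip_width': 85.19098417896033}
```

View pics/top0.png

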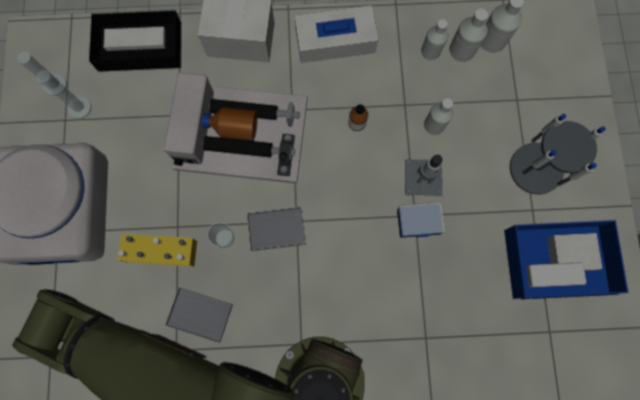

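View pics/side0.png

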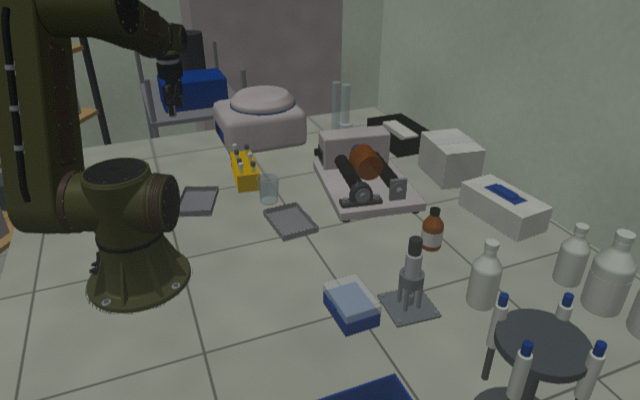

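Top view: two tray-like things are at (277,228) and (199,313). Image right is the robot's right (-y), so (277,228) is the tray meant. The gun stands in its holder at about (428,170), and the bearing with the nipple is at about (286,155). I'll confirm these in enlarged crops.

Run:
```python
from h import *
t=pickle.load(open("top.pkl","rb")); s=pickle.load(open("side.pkl","rb"))
def cr(c,u,v,w,h,k): return cv2.resize(c["image"][v:v+h,u:u+w],None,fx=k,fy=k,interpolation=cv2.INTER_CUBIC)
a=np.hstack([cr(t,240,110,80,60,5),cr(s,325,165,80,60,5)])
b=np.hstack([cr(t,390,140,80,60,5),cr(s,375,230,80,60,5)])
cv2.imwrite("pics/crops.png",np.clip(np.vstack([a,b])*1.4,0,255).astype(np.uint8))
for n,c in(("t",t),("s",s)):
    W=cloud(c); print(n)
    for (u,v) in ([(277,228),(300,100),(286,155),(288,140),(437,160),(436,158),(230,170),(410,190)] if n=="t" else [(290,221),(362,195),(362,185),(414,243),(414,255),(411,262),(400,310)]): print(u,v,W[v,u].round(1))
```

```text
t
277 228 [433.5 101.5   4.3]
300 100 [813.7  17.3  43.8]
286 155 [613.4  61.  136.8]
288 140 [671.4  55.8  94. ]
437 160 [ 562.  -337.4  196.2]
436 158 [ 569.6 -337.1  189.2]
230 170 [605.7 230.9  40.9]
410 190 [ 527.2 -295.9   12. ]
s
290 221 [439.2 117.7  -2.1]
362 195 [636.5  41.3  84.8]
362 185 [644.6  59.8 106.9]
414 243 [ 560.8 -346.9  185.1]
414 255 [ 562.8 -349.1  154.9]
411 262 [ 557.4 -348.8  137.7]
400 310 [ 541.2 -350.7    8.9]
```

View pics/crops.png

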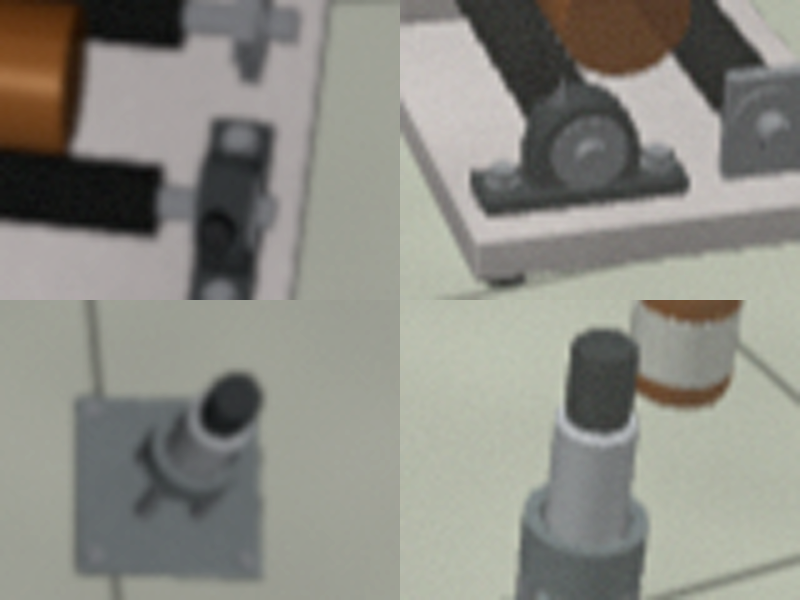

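Top crop: the dark round cap is at about (283.6,157) on the bearing, tilted to the front. Side crop: it blends into the black roller at about (357,183). The gun's grip top is at (436,159) in the top view and (414,239) in the side view. I'll brighten averaged frames and extract shapes.

Run:
```python
from rig import bot; from h import *
av={}
for n in("top","side"):
    cs=[bot.read_camera(n) for _ in range(8)]; c=cs[0]
    D=np.stack([k["depth"] for k in cs]); D=np.where(D>0,D,np.nan)
    c["depth"]=np.nan_to_num(np.nanmedian(D,0)); c["std"]=np.nanstd(D,0)
    c["image"]=np.mean([k["image"].astype(float) for k in cs],0); av[n]=c
pickle.dump(av,open("av.pkl","wb"))
t,s=av["top"],av["side"]
print("depth std",np.nanmedian(t["std"]),np.nanmedian(s["std"]), [np.ptp([k["eye"][0] for k in cs])])
def cr(c,u,v,w,h,k): 
    i=(np.clip(c["image"][v:v+h,u:u+w]/140,0,1)**.6*255).astype(np.uint8)
    return cv2.resize(i,None,fx=k,fy=k,interpolation=cv2.INTER_CUBIC)
cv2.imwrite("pics/cap.png",np.hstack([cr(t,270,138,32,48,12),cr(s,340,168,32,48,12)]))
Wt,Ws=cloud(t),cloud(s)
# gun grip: dark points z 150..230 near
for n,W in(("t",Wt),("s",Ws)):
    m=(abs(W[...,0]-560)<40)&(abs(W[...,1]+342)<40)
    for a,b in((120,140),(140,160),(165,185),(185,193),(193,205),(205,240)):
        k=m&(W[...,2]>a)&(W[...,2]<b); P=W[k]
        if len(P): print(n,a,b,len(P),P.mean(0).round(1),P.min(0).round(1),P.max(0).round(1))
    # bench offset near gun, roller, tray
    for nm,x,y in(("bench gun",480,-342),("bench tray",430,0),("bench",520,60)):
        k=(np.hypot(W[...,0]-x,W[...,1]-y)<25); print(n,nm,np.nanmedian(W[k][:,2]).round(1))
    k=(abs(W[...,0]-610)<60)&(abs(W[...,1]-55)<30)&(W[...,2]>118); v,u=np.nonzero(k)
    print(n,"cap/dome top pts"); 
    for a,b in zip(u,v): print((a,b),W[b,a].round(0).astype(int).tolist(),end=" ")
    print()
```

```text
depth std 2.8998682 2.4976115 [np.float64(0.0)]
t 120 140 29 [ 557.6 -331.   131.2] [ 550.4 -348.3  121.6] [ 579.7 -322.2  139.5]
t 140 160 64 [ 560.4 -333.9  150.7] [ 550.  -355.6  140.5] [ 584.5 -321.9  159.4]
t 165 185 28 [ 559.5 -333.1  174.5] [ 553.9 -346.7  165. ] [ 574.5 -325.9  183.9]
t 185 193 88 [ 566.9 -339.1  190.6] [ 553.8 -352.6  186. ] [ 580.6 -326.3  192.9]
t 193 205 3 [ 571.  -338.9  193.4] [ 557.4 -344.8  193.1] [ 579.3 -332.2  193.9]
t bench gun 62.3
t bench tray 1.4
t bench 1.4
t cap/dome top pts
(np.int64(282), np.int64(152)) [625, 72, 129] (np.int64(283), np.int64(152)) [623, 69, 134] (np.int64(284), np.int64(152)) [625, 67, 127] (np.int64(285), np.int64(152)) [625, 64, 127] (np.int64(280), np.int64(153)) [623, 78, 128] (np.int64(281), np.int64(153)) [618, 74, 141] (np.int64(282), np.int64(153)) [618, 72, 141] (np.int64(283), np.int64(153)) [618, 69, 140] (np.int64(284), np.int64(153)) [619, 66, 139] (np.int64(285), np.int64(153)) [620, 64, 134] (np.int64(286), np.int64(153)) [623, 61, 124] (np.int64(280), np.int64(154)) [615, 77, 142] (np.int64(281), np.int64(1
[... 4663 characters left out ...]
2), np.int64(181)) [614, 64, 124] (np.int64(353), np.int64(181)) [615, 61, 125] (np.int64(354), np.int64(181)) [619, 62, 124] (np.int64(355), np.int64(181)) [622, 61, 124] (np.int64(356), np.int64(181)) [627, 65, 121] (np.int64(357), np.int64(181)) [631, 67, 119] (np.int64(350), np.int64(182)) [609, 67, 120] (np.int64(351), np.int64(182)) [611, 65, 121] (np.int64(352), np.int64(182)) [614, 63, 121] (np.int64(353), np.int64(182)) [615, 59, 123] (np.int64(354), np.int64(182)) [619, 60, 122] (np.int64(355), np.int64(182)) [622, 62, 120] (np.int64(356), np.int64(182)) [626, 62, 119] <stdin>:6: RuntimeWarning: All-NaN slice encountered
  var = nanvar(a, axis=axis, dtype=dtype, out=out, ddof=ddof,
```

View pics/cap.png

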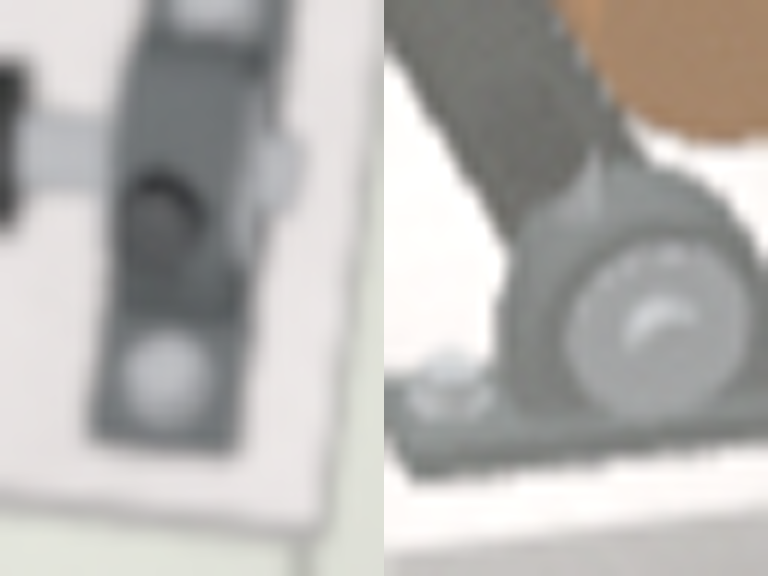

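The cap's top face is at (283.2,156.7) in the top view. In the side view the cap appears dark in front of the roller, at about (351,177). The two views agree on its height (about 138 to 139 mm) once each is corrected against the bench. Now I'll fit the yaws, the cap axis, the tray and the gun axis.

```bash
cat > meas.py <<'E'
from h import *
from scipy.optimize import least_squares
av=pickle.load(open("av.pkl","rb")); t,s=av["top"],av["side"]
Wt,Ws=cloud(t),cloud(s); Wt[...,2]-=1.4; Ws[...,2]+=1.8
# roller plate
k=(Wt[...,2]>34)&(Wt[...,2]<48)&(Wt[...,0]>530)&(Wt[...,0]<880)&(Wt[...,1]>-20)&(Wt[...,1]<430)
m=cv2.morphologyEx(k.astype(np.uint8),cv2.MORPH_OPEN,np.ones((3,3)))
n,l,st,_=cv2.connectedComponentsWithStats(m); i=1+st[1:,4].argmax(); P=Wt[l==i]
print("plate",cv2.minAreaRect(P[:,:2].astype(np.float32)),np.median(P[:,2]))
def edge(P,axis,sgn,lo,hi):   # per-bin extreme, robust line
    o=1-axis; b=np.arange(lo,hi,6); X=[]
    for a in b:
        q=P[(P[:,o]>=a)&(P[:,o]<a+6)]
        if len(q): X.append((a+3,sgn*np.max(sgn*q[:,axis])))
    X=np.array(X); f=least_squares(lambda p:p[0]+p[1]*(X[:,0]-X[:,0].mean())-X[:,1],[X[:,1].mean(),0],loss="soft_l1",f_scale=1).x
    return f,X[:,0].mean()
print("front edge",edge(P,0,-1,30,340)," -y edge",edge(P,1,-1,600,800))
# tray
k=(abs(Wt[...,0]-433)<75)&(abs(Wt[...,1]-101)<100)
g=t["image"]; 
bench=np.median(g[240:260,320:380].reshape(-1,3),0); dk=(bench-g).sum(-1)
m=(k&(dk>60)).astype(np.uint8); n,l,st,_=cv2.connectedComponentsWithStats(m); i=1+st[1:,4].argmax()
vv,uu=np.nonzero(l==i); Q=np.array([onplane(t,a,b,10)[:2] for a,b in zip(uu,vv)])
print("tray",cv2.minAreaRect(Q.astype(np.float32)),len(Q))
# gun axis by cylinder fits
for nm,W in(("t",Wt),("s",Ws)):
    for a,b,r in((160,183,14),(115,145,18)):
        k=(np.hypot(W[...,0]-566,W[...,1]+341)<26)&(W[...,2]>a)&(W[...,2]<b); q=W[k][:,:2]
        f=least_squares(lambda p:np.hypot(*(q-p).T)-r,[568,-341],loss="soft_l1",f_scale=1.5)
        print("gun",nm,a,b,len(q),f.x.round(1),np.median(abs(f.fun)).round(2))
    k=(np.hypot(W[...,0]-566,W[...,1]+341)<20)&(W[...,2]>184)
    print(" top",np.median(W[k],0).round(1))
# cap
def cap(yaw):
    for nm,W in(("t",Wt),("s",Ws)):
        ex=np.array([np.cos(yaw),np.sin(yaw),0]); ey=np.array([-np.sin(yaw),np.cos(yaw),0])
        nz=-.5*ex+np.array([0,0,.8660254]); nx=np.cross(ey,nz); B=np.stack([nx,ey,nz],1)
        k=(np.linalg.norm(W-[612,70,133],axis=-1)<22)&(W[...,2]>121); q=W[k]@B
        top=np.percentile(q[:,2],95); 
        def res(p):
            d=np.hypot(q[:,0]-p[0],q[:,1]-p[1])-10; h=q[:,2]-p[2]
            # signed distance to capped cylinder
            return np.where((d<0)&(h<0),np.maximum(d,h),np.hypot(np.maximum(d,0),np.maximum(h,0)))
        f=least_squares(res,[*np.median(q[:,:2],0),top],loss="soft_l1",f_scale=1.5)
        print("cap",nm,len(q),"top centre",(B@f.x).round(1),"origin",(B@(f.x-[0,0,26])).round(1),np.median(abs(f.fun)).round(2))
E
python3 - <<'E'
from meas import *
for y in (-.06,0,.06,): print(y);cap(y)
E
```

```text
plate ((725.6802978515625, 198.61415100097656), (369.30322265625, 270.42919921875), 80.89016723632812) 41.45790878232115
front edge (array([5.87541109e+02, 1.59446918e-01]), np.float64(186.0))  -y edge (array([16.53033305, -0.16050798]), np.float64(702.0))
tray ((423.5784606933594, 94.79147338867188), (143.46922302246094, 193.10968017578125), 9.55335807800293) 2152
gun t 160 183 33 [ 568.2 -340.2] 0.33
gun t 115 145 51 [ 568.3 -340.4] 0.22
 top [ 566.6 -339.3  189.8]
gun s 160 183 123 [ 569.7 -338.4] 0.32
gun s 115 145 189 [ 569.9 -338.3] 0.26
 top [ 567.7 -342.4  190. ]
-0.06
cap t 55 top centre [608.6  70.8 137.7] origin [621.5  70.  115.2] 0.48
cap s 61 top centre [610.2  72.2 138.4] origin [623.1  71.4 115.9] 0.5
0
cap t 55 top centre [608.5  70.5 137.8] origin [621.5  70.5 115.3] 0.58
cap s 61 top centre [610.1  71.8 138.4] origin [623.1  71.8 115.9] 0.51
0.06
cap t 55 top centre [608.6  70.3 137.8] origin [621.5  71.  115.3] 0.69
cap s 61 top centre [610.2  71.5 138.5] origin [623.1  72.3 116. ] 0.51
```

Run:
```python
from rig import bot; from meas import *
cap(-.159)
m=(dk>90)&k; m[:]=0
sub=(dk>90).astype(np.uint8); sub[:205]=0; sub[255:]=0; sub[:,:243]=0; sub[:,312:]=0
n,l,st,_=cv2.connectedComponentsWithStats(sub); i=1+st[1:,4].argmax(); vv,uu=np.nonzero(l==i)
Q=np.array([onplane(t,a,b,10)[:2] for a,b in zip(uu,vv)],np.float32); print("tray",cv2.minAreaRect(Q),len(Q))
yaw=-.159; ex=np.array([np.cos(yaw),np.sin(yaw),0]); ey=np.array([-np.sin(yaw),np.cos(yaw),0])
nz=-.5*ex+np.array([0,0,.8660254])
for sg in(1,-1):
    B=np.stack([np.cross(sg*ey,-nz),sg*ey,-nz],1); O=np.array([622.3,71,115.6])
    for d in(18,100,160,260): print(sg,d,(O+d*nz).round(0),bot.ik(O+d*nz,quat(B)))
    D=np.stack([np.cross(sg*ey,[0,0,-1]),sg*ey,[0,0,-1]],1)
    for p in([568.9,-339.3,171],[568.9,-339.3,320],[433,101,26]): print(sg,p,bot.ik(p,quat(D)))
```

```text
plate ((725.6802978515625, 198.61415100097656), (369.30322265625, 270.42919921875), 80.89016723632812) 41.45790878232115
front edge (array([5.87541109e+02, 1.59446918e-01]), np.float64(186.0))  -y edge (array([16.53033305, -0.16050798]), np.float64(702.0))
tray ((423.5784606933594, 94.79147338867188), (143.46922302246094, 193.10968017578125), 9.55335807800293) 2152
gun t 160 183 33 [ 568.2 -340.2] 0.33
gun t 115 145 51 [ 568.3 -340.4] 0.22
 top [ 566.6 -339.3  189.8]
gun s 160 183 123 [ 569.7 -338.4] 0.32
gun s 115 145 189 [ 569.9 -338.3] 0.26
 top [ 567.7 -342.4  190. ]
cap t 55 top centre [608.5  71.3 137.6] origin [621.3  69.3 115.1] 0.49
cap s 61 top centre [610.2  72.7 138.2] origin [623.1  70.7 115.7] 0.48
tray ((432.2250061035156, 107.45277404785156), (109.84064483642578, 154.99061584472656), 4.534849643707275) 259
1 18 [613.  72. 131.] [ 0.11511002  0.31740324  1.80229554 -0.27072181  0.53065829 -1.09698307]
1 100 [573.  79. 202.] [ 0.1395619   0.14057934  1.83635871 -0.23779646  0.67429963 -1.1232017 ]
1 160 [543.  84. 254.] [ 0.16026946  0.02161305  1.8375873  -0.22201127  
[... 534 characters left out ...]
229554 -0.27072181  0.53065829  2.04460958]
-1 100 [573.  79. 202.] [ 0.1395619   0.14057934  1.83635871 -0.23779646  0.67429963  2.01839096]
-1 160 [543.  84. 254.] [ 0.16026946  0.02161305  1.8375873  -0.22201127  0.79337663  2.00666241]
-1 260 [494.  92. 341.] [ 0.20156299 -0.14686405  1.79515146 -0.21010091  1.00807806  1.99969056]
-1 [568.9, -339.3, 171] [-5.93060568e-01  5.88771431e-01  1.21608924e+00 -4.44089210e-16
  1.33673198e+00  1.13673576e+00]
-1 [568.9, -339.3, 320] [-5.93060568e-01  5.23638827e-01  9.76398643e-01 -4.44089210e-16
  1.64155518e+00  1.13673576e+00]
-1 [433, 101, 26] [ 1.46748828e-01  3.45267632e-01  1.97554998e+00 -4.44089210e-16
  8.20775036e-01  1.87654515e+00]
```

Tray: 110 x 155 mm, centre (432,107), which fits the description. Roller yaw is -0.159, from two plate edges that agree. Now I'll grasp the cap along the nipple axis.

```bash
cat > fr.py <<'E'
from rig import bot; from h import *
yaw=-.159; ex=np.array([np.cos(yaw),np.sin(yaw),0]); ey=np.array([-np.sin(yaw),np.cos(yaw),0])
nz=-.5*ex+np.array([0,0,.8660254]); nx=np.cross(ey,nz); NB=np.stack([nx,ey,nz],1)
B=np.stack([np.cross(ey,-nz),ey,-nz],1); D=np.stack([np.cross(ey,[0,0,-1]),ey,[0,0,-1]],1)
qB,qD=quat(B),quat(D); O=np.array([622.2,70.,115.4])
def st(l):
    s=bot.read_state(); print(l,"t%.2f"%s["clock"],s["ee_pos"].round(1),"F(n-frame)",(NB.T@s["ft_force"]).round(2),"w%.1f g%.1f"%(s["grip_width"],s["grip_force"])); return s
E
python3 - <<'E'
from fr import *
bot.move_gripper(46)
bot.move_to([260,330,330],qD)
bot.move_to(O+100*nz,qB); st("app")
bot.servo_line(O+17.5*nz,speed=80); s0=st("at cap")
bot.move_gripper(26); st("26")
bot.move_gripper(10,25); s1=st("closed")
print("pos err",NB.T@(s1["ee_pos"]-O))
for n in("top","side"): 
    c=bot.read_camera(n); u,v=map(int,proj(c,s1["ee_pos"])); 
    i=cv2.resize(c["image"][v-40:v+40,u-45:u+45],None,fx=4.4,fy=4.4,interpolation=cv2.INTER_CUBIC); globals()[n]=np.clip(i*1.6,0,255).astype(np.uint8)
cv2.imwrite("pics/grasp.png",np.hstack([top,side]))
E
```

```text
app t3.80 [572.8  78.7 202.3] F(n-frame) [ 0.25  0.39 -0.25] w45.9 g0.0
at cap t4.98 [613.7  71.5 131.1] F(n-frame) [-0.2  -1.11  0.06] w46.1 g0.0
26 t5.32 [613.6  71.4 130.7] F(n-frame) [-0.45 -0.12 -0.22] w25.8 g0.0
closed t5.62 [613.6  71.4 130.6] F(n-frame) [-0.16  0.52  0.21] w10.0 g0.0
pos err [ 1.14977137e-02 -8.73395953e-03  1.74994454e+01]
```

View pics/grasp.png

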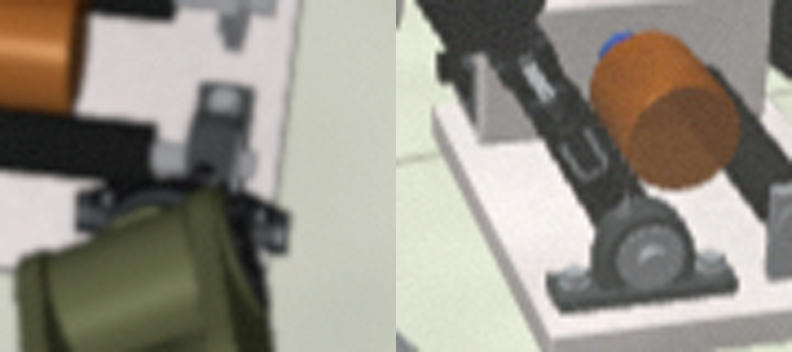

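The fingers closed to 10 mm with no grip force, so they missed the cap or displaced it. I'll back off and look.

Run:
```python
from fr import *
bot.move_gripper(46)
bot.servo_line(O+110*nz,speed=120); st("up")
bot.move_to([420,-100,330],qD); st("side")
av={}
for n in("top","side"):
    cs=[bot.read_camera(n) for _ in range(8)]; c=cs[0]
    Dd=np.stack([k["depth"] for k in cs]); c["depth"]=np.median(Dd,0)
    c["image"]=np.mean([k["image"].astype(float) for k in cs],0); av[n]=c
pickle.dump(av,open("av2.pkl","wb"))
def cr(c,u,v,w,h,k): 
    i=(np.clip(c["image"][v:v+h,u:u+w]/140,0,1)**.6*255).astype(np.uint8)
    return cv2.resize(i,None,fx=k,fy=k,interpolation=cv2.INTER_CUBIC)
cv2.imwrite("pics/after.png",np.vstack([np.hstack([cr(av["top"],270,138,32,24,12),cr(av["side"],340,168,32,24,12)]),np.hstack([cr(av["top"],240,120,96,72,4),cr(av["side"],310,150,96,72,4)])]))
```

```text
up t7.07 [567.8  78.6 209.9] F(n-frame) [-1.03  0.25 -0.13] w46.0 g0.0
side t8.07 [420.3 -99.8 329. ] F(n-frame) [-0.05  0.62  0.09] w46.5 g0.0
```

View pics/after.png

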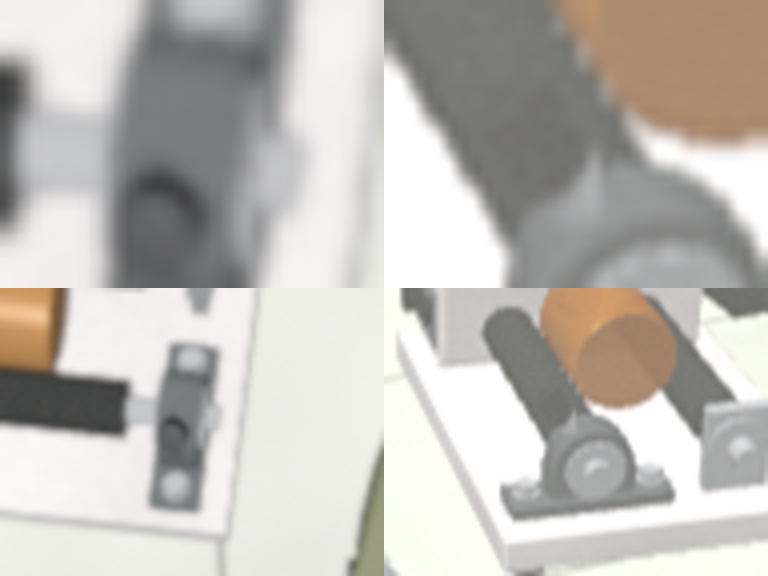

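The cap is still on the nipple and looks unmoved, so the jaws did not enclose it. I'll check the tool geometry by comparing the closed fingertips, just above the cap, with the kinematics.

Run:
```python
from fr import *
print("tip",bot.tip_reach)
bot.move_gripper(20); bot.move_to(O+110*nz,qB); bot.servo_line(O+62*nz,speed=100); st("x")
av={}
for n,b in(("top",1.4),("side",-1.8)):
    cs=[bot.read_camera(n) for _ in range(4)]; c=cs[0]
    c["depth"]=np.median([k["depth"] for k in cs],0); c["image"]=np.mean([k["image"].astype(float) for k in cs],0); av[n]=c
    W=cloud(c); W[...,2]-=b; q=(W-O)@NB
    k=(np.hypot(q[...,0],q[...,1])<45)&(q[...,2]>8)&(q[...,2]<120); Q=q[k]
    print(n,"O px",proj(c,O),"tip px",proj(c,O+43*nz))
    for a in range(8,120,8):
        z=Q[(Q[:,2]>=a)&(Q[:,2]<a+8)]
        if len(z): print(a,len(z),"x",z[:,0].min().round(),np.median(z[:,0]).round(),z[:,0].max().round(),"y",z[:,1].min().round(),np.median(z[:,1]).round(),z[:,1].max().round())
pickle.dump(av,open("av3.pkl","wb"))
def cr(c,u,v,w,h,k): 
    i=(np.clip(c["image"][v:v+h,u:u+w]/140,0,1)**.6*255).astype(np.uint8)
    return cv2.resize(i,None,fx=k,fy=k,interpolation=cv2.INTER_CUBIC)
cv2.imwrite("pics/tips.png",np.hstack([cr(av["top"],250,120,64,80,6),cr(av["side"],315,130,64,80,6)]))
```

```text
tip 19.0
x t10.87 [591.7  74.6 169.5] F(n-frame) [-0.18 -0.41  0.12] w20.0 g0.0
top O px [np.float64(283.1234576393925), np.float64(154.4383080079565)] tip px [np.float64(281.2498907894474), np.float64(157.84338630413913)]
8 5 x 0.0 6.0 9.0 y -10.0 3.0 10.0
16 11 x -8.0 4.0 8.0 y -11.0 -5.0 4.0
24 33 x -10.0 0.0 9.0 y -9.0 0.0 8.0
32 1 x -13.0 -13.0 -13.0 y -41.0 -41.0 -41.0
80 2 x 6.0 8.0 11.0 y -23.0 -6.0 12.0
88 7 x 7.0 11.0 12.0 y -21.0 -15.0 14.0
96 3 x 7.0 11.0 11.0 y -25.0 -16.0 -14.0
104 1 x 7.0 7.0 7.0 y -26.0 -26.0 -26.0
112 2 x 11.0 11.0 11.0 y -15.0 -14.0 -12.0
side O px [np.float64(353.6237438401855), np.float64(182.25512759396898)] tip px [np.float64(346.8363772688949), np.float64(171.5077324555757)]
8 19 x -8.0 1.0 11.0 y -11.0 -8.0 1.0
16 18 x -9.0 1.0 10.0 y -11.0 -7.0 0.0
24 21 x -9.0 1.0 11.0 y -9.0 -0.0 8.0
72 8 x -8.0 -0.0 12.0 y -18.0 -16.0 -13.0
80 15 x -9.0 3.0 12.0 y -26.0 -18.0 -13.0
88 18 x -10.0 1.0 11.0 y -25.0 -22.0 -16.0
96 21 x -9.0 2.0 12.0 y -26.0 -23.0 -15.0
104 18 x -8.0 2.0 12.0 y -26.0 -21.0 -15.0
112 4 x -4.0 -0.0 5.0 y -25.0 -23.0 -23.0
```

View pics/tips.png

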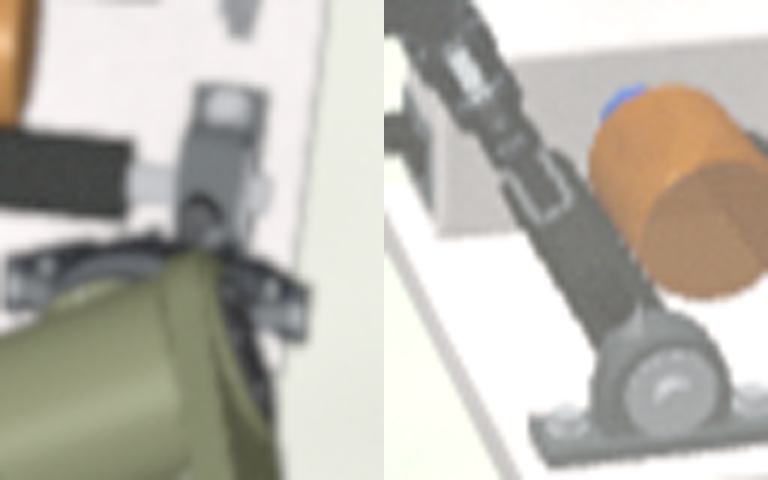

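In both image and depth, the fingertips end about 28 mm short of where the TCP and tip reach say they should, while the lateral alignment is right. I'll check this at the start pose using the earlier data.

Run:
```python
from h import *
for f,tcp in(("av.pkl",[191.5,515.3,216.2]),("av2.pkl",[420.3,-99.8,329])):
  av=pickle.load(open(f,"rb"))
  for n,b in(("top",1.4),("side",-1.8)):
    c=av[n]; W=cloud(c); W[...,2]-=b; k=(np.hypot(W[...,0]-tcp[0],W[...,1]-tcp[1])<75)&(W[...,2]>tcp[2]-60)&(W[...,2]<tcp[2]+100)
    Q=W[k]-tcp; print(f,n,len(Q),"tcp px",proj(c,tcp),"tip px",proj(c,np.array(tcp)-[0,0,19]))
    h=np.histogram(Q[:,2],np.arange(-60,101,10)); print(h[0].tolist())
    for lo in (-20,-10,0,10,20,30):
      q=Q[(Q[:,2]>=lo)&(Q[:,2]<lo+10)]
      if len(q): print(lo,q[:,:2].min(0).round(),q[:,:2].max(0).round())
    u,v=proj(c,np.array(tcp)); 
    if n=="side": 
        u,v=int(u),int(v); i=c["image"][max(v-30,0):v+40,u-35:u+35]; i=(np.clip(i/140,0,1)**.6*255).astype(np.uint8); cv2.imwrite(f"pics/{f[:-4]}s.png",cv2.resize(i,None,fx=6,fy=6,interpolation=cv2.INTER_CUBIC)); print("crop origin",u-35,max(v-30,0))
c=pickle.load(open("av3.pkl","rb"))["side"]
for k in range(0,10): print((340+k,160+int(1.6*k)),c["depth"][160+int(1.6*k),340+k].round(),end=" ")
```

```text
av.pkl top 0 tcp px [np.float64(102.14683020783156), np.float64(320.9074343357821)] tip px [np.float64(105.31395417459865), np.float64(320.78825995812724)]
[0, 0, 0, 0, 0, 0, 0, 0, 0, 0, 0, 0, 0, 0, 0, 0]
av.pkl side 325 tcp px [np.float64(176.54804768197985), np.float64(119.5555370768095)] tip px [np.float64(177.3928288463812), np.float64(125.04867603805046)]
[0, 0, 0, 0, 0, 0, 0, 0, 10, 40, 40, 48, 34, 38, 58, 57]
20 [-22. -50.] [24. 45.]
30 [-25. -54.] [28. 45.]
crop origin 141 89
av2.pkl top 121 tcp px [np.float64(353.61055197477697), np.float64(206.85451244657176)] tip px [np.float64(353.0473298408107), np.float64(208.48688214787583)]
[1, 0, 0, 0, 1, 0, 0, 0, 8, 8, 5, 1, 28, 49, 17, 3]
-20 [ 0. 45.] [ 0. 45.]
20 [-16. -34.] [-2. 33.]
30 [-16. -36.] [-2. 35.]
av2.pkl side 524 tcp px [np.float64(308.78684353881533), np.float64(146.57923883695207)] tip px [np.float64(308.8863595628572), np.float64(154.21432866572803)]
[0, 0, 0, 0, 0, 0, 0, 7, 54, 62, 61, 51, 54, 69, 76, 90]
10 [-10. -31.] [ 3. 24.]
20 [-15. -37.] [ 6. 28.]
30 [-15. -38.] [ 6. 27.]
crop origin 273 116
(340, 160) 1342.0 (341, 161) 1344.0 (342, 163) 1351.0 (343, 164) 1352.0 (344, 166) 1553.0 (345, 168) 1543.0 (346, 169) 1534.0 (347, 171) 1526.0 (348, 172) 1521.0 (349, 174) 1505.0
```

View pics/av2s.png

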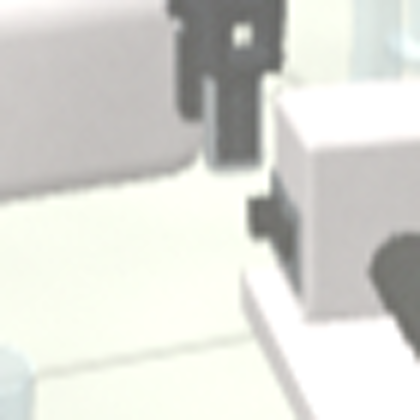

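The fingertips are physically about 9 mm behind the reported TCP at 20 mm opening, instead of 19 mm ahead. Start-pose and D-pose data give the same answer, and there is no lateral offset. I'll use the measured offset: tips at about TCP + 9 mm back along the tool. Regrasping the cap.

Run:
```python
from fr import *
bot.move_gripper(46); hit=bot.servo_line(O-6*nz,speed=80,until_force=6); print("hit",hit); st("at cap")
bot.move_gripper(24); st("24")
bot.move_gripper(5,25); s=st("closed")
if s["grip_force"]>3:
    bot.servo_line(s["ee_pos"]+70*nz,speed=120); s=st("up")
```

```text
hit False
at cap t12.63 [625.2  69.6 110.7] F(n-frame) [-0.29  0.58  0.7 ] w46.4 g0.0
24 t12.97 [625.2  69.6 110.5] F(n-frame) [-1.44  0.64  0.61] w24.0 g0.0
closed t13.19 [625.2  69.6 110.4] F(n-frame) [-0.17  0.03  4.56] w18.3 g26.1
up t13.93 [590.6  75.  170.4] F(n-frame) [ 0.61 -0.16 -0.29] w18.2 g25.7
```

Run:
```python
from fr import *
bot.move_to([432,104,90],qD); s=st("above")
hit=bot.servo_line([432,104,-2],speed=70,until_force=4); s=st(f"down {hit}")
bot.move_gripper(44); st("rel"); bot.servo_line([432,104,110],speed=150); st("up")
bot.move_to([480,-200,260],qD); 
av={}
for n in("top","side"):
    cs=[bot.read_camera(n) for _ in range(6)]; c=cs[0]
    c["depth"]=np.median([k["depth"] for k in cs],0); c["image"]=np.mean([k["image"].astype(float) for k in cs],0); av[n]=c
pickle.dump(av,open("av4.pkl","wb"))
def cr(c,u,v,w,h,k): 
    i=(np.clip(c["image"][v:v+h,u:u+w]/140,0,1)**.6*255).astype(np.uint8)
    return cv2.resize(i,None,fx=k,fy=k,interpolation=cv2.INTER_CUBIC)
cv2.imwrite("pics/tray.png",np.vstack([np.hstack([cr(av["top"],245,200,64,48,6),cr(av["side"],260,195,64,48,6)]),np.hstack([cr(av["top"],270,138,32,24,12),cr(av["side"],340,168,32,24,12)])]))
W=cloud(av["side"]); W[...,2]+=1.8; k=(abs(W[...,0]-432)<45)&(abs(W[...,1]-104)<65)&(W[...,2]>7); print("cap in tray", np.median(W[k],0), W[k].max(0), k.sum())
```

```text
above t14.62 [433.1 103.8  90.1] F(n-frame) [ 1.02 -0.65 -0.92] w18.1 g25.7
down False t16.08 [432.3 104.1  -1.6] F(n-frame) [ 0.8  -0.1  -0.86] w18.5 g25.7
rel t16.45 [432.  104.   -1.9] F(n-frame) [ 0.32 -0.51  0.55] w44.2 g0.0
up t17.35 [431.6 103.9 109.2] F(n-frame) [ 1.14  0.44 -0.9 ] w43.9 g0.0
cap in tray [430.79877915  97.94132625  20.63072737] [443.97678207 112.94290512  28.70476012] 67
```

View pics/tray.png

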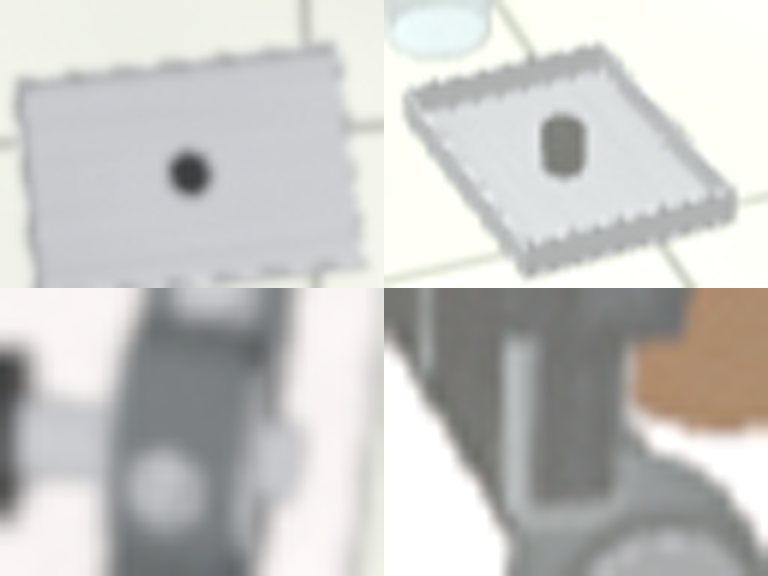

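The cap stands upright in the tray, clear of its walls, and the nipple is bare. Now the gun.

Run:
```python
from fr import *
G=np.array([569.0,-339.3])
bot.move_gripper(46); bot.move_to([*G,240],qD); bot.servo_line([*G,144],speed=110); st("in")
bot.move_gripper(32); st("32")
hit=bot.servo_line([*G,122],speed=25,until_force=5); s=st(f"touch {hit}")
z=s["ee_pos"][2]
bot.servo_line([*G,z+1.5],speed=30)
bot.move_gripper(10,60); s=st("grip")
```

```text
in t21.19 [ 569.3 -339.4  144.9] F(n-frame) [-0.12 -0.02  0.37] w46.0 g0.0
32 t21.48 [ 569.1 -339.4  144.3] F(n-frame) [ 0.05 -0.19  0.29] w31.9 g0.0
touch True t21.95 [ 569.3 -339.4  136.8] F(n-frame) [0.96 0.91 5.19] w32.3 g2.7
grip t22.42 [ 569.  -339.1  138.2] F(n-frame) [0.37 2.71 1.7 ] w26.8 g59.0
```

Run:
```python
from fr import *
G=np.array([569.0,-339.1]); M=126.2
bot.move_gripper(10,100)
bot.servo_line([*G,275],speed=110); st("lift")
bot.move_to(O+(M+60)*nz,qB); s=st("pre")
TC=NB.T@(s["ee_pos"]-O); print("tcp in N",TC)
av={}
for n,b in(("top",1.4),("side",-1.8)):
    cs=[bot.read_camera(n) for _ in range(8)]; c=cs[0]
    c["depth"]=np.median([k["depth"] for k in cs],0); c["image"]=np.mean([k["image"].astype(float) for k in cs],0); av[n]=c
    W=cloud(c); W[...,2]-=b; q=(W-O)@NB
    k=(np.hypot(q[...,0],q[...,1])<35)&(q[...,2]>20)&(q[...,2]<200); Q=q[k]
    for a in range(48,180,6):
        z=Q[(Q[:,2]>=a)&(Q[:,2]<a+6)]
        if len(z)>3: print(n,a,len(z),"x",z[:,0].min().round(1),z[:,0].max().round(1),"y",z[:,1].min().round(1),z[:,1].max().round(1),"z",z[:,2].min().round(1))
    k=(np.hypot(q[...,0],q[...,1])<20)&(q[...,2]>-3)&(q[...,2]<22); print("nip",k.sum(),np.median(q[k],0).round(1)); print("px O, mouth",proj(c,O),proj(c,O+8*nz),proj(c,s["ee_pos"]-M*nz))
pickle.dump((av,s),open("av5.pkl","wb"))
def cr(c,u,v,w,h,k): 
    i=(np.clip(c["image"][v:v+h,u:u+w]/140,0,1)**.6*255).astype(np.uint8)
    return cv2.resize(i,None,fx=k,fy=k,interpolation=cv2.INTER_CUBIC)
cv2.imwrite("pics/pre.png",np.hstack([cr(av["top"],255,130,50,70,8),cr(av["side"],320,130,50,70,8)]))
```

```text
lift t24.02 [ 568.9 -339.   274.1] F(n-frame) [-2.49 -0.54 -3.63] w26.1 g98.4
pre t25.61 [530.7  84.1 276.7] F(n-frame) [-2.46  0.12 -3.69] w26.0 g98.4
tcp in N [  0.49078715  -0.53278374 186.02360567]
top 66 6 x 0.6 10.8 y -13.1 0.9 z 67.1
top 78 12 x -1.5 10.5 y -12.3 4.4 z 78.3
top 84 5 x 4.7 9.3 y -9.7 -1.5 z 85.9
top 132 6 x 9.0 18.1 y -17.7 3.3 z 134.1
top 138 12 x -5.1 17.5 y -19.5 14.3 z 138.5
top 144 10 x -0.4 17.7 y -20.1 4.5 z 144.7
top 150 9 x 8.1 17.1 y -17.4 10.9 z 150.3
top 156 7 x 6.8 17.5 y -18.1 7.2 z 156.2
top 162 10 x -1.2 17.7 y -19.7 4.0 z 163.2
top 168 8 x 1.9 17.7 y -19.7 8.6 z 168.3
top 174 11 x 8.6 17.9 y -17.6 12.1 z 175.4
nip 27 [ 3.3 -1.8  0.8]
px O, mouth [np.float64(283.1234576393925), np.float64(154.4383080079565)] [np.float64(282.78302199112954), np.float64(155.05702627636583)] [np.float64(280.697082706288), np.float64(159.0740866514942)]
side 60 15 x -9.2 11.1 y -10.3 -3.7 z 60.2
side 66 14 x -10.1 10.2 y -11.3 -2.8 z 66.6
side 72 13 x -9.5 10.8 y -11.7 -2.1 z 72.3
side 78 18 x -10.4 9.9 y -10.8 0.3 z 78.4
side 84 18 x -7.3 9.0 y -9.2 0.8 z 84.5
side 90 6 x -2.8 4.9 y -6.3 -1.8 z 91.3
side 96 7 x -4.5 4.0 y -5.3 -1.4 z 97.5
side 102 7 x -3.0 8.5 y -7.0 -1.8 z 102.7
side 108 11 x -6.2 7.6 y -9.3 -4.4 z 109.1
side 114 14 x -7.1 9.1 y -6.9 1.5 z 114.4
side 126 15 x -15.7 17.8 y -17.5 -3.8 z 128.6
side 132 23 x -17.5 18.4 y -20.4 -1.6 z 132.1
side 138 28 x -15.9 17.5 y -20.1 -6.4 z 138.3
side 144 24 x -16.8 18.1 y -18.6 -3.3 z 144.8
side 150 25 x -16.9 17.2 y -18.9 -2.9 z 150.0
side 156 26 x -15.4 17.7 y -18.5 -5.0 z 156.2
side 162 26 x -17.2 18.3 y -18.5 0.5 z 162.4
side 168 25 x -15.6 17.4 y -19.0 -4.9 z 168.1
side 174 28 x -16.4 18.0 y -19.0 -3.7 z 174.0
nip 30 [ 1.8 -2.   1.1]
px O, mouth [np.float64(353.6237438401855), np.float64(182.25512759396898)] [np.float64(352.3772502885589), np.float64(180.2813784828696)] [np.float64(344.317540093804), np.float64(167.1953331541962)]
```

View pics/pre.png

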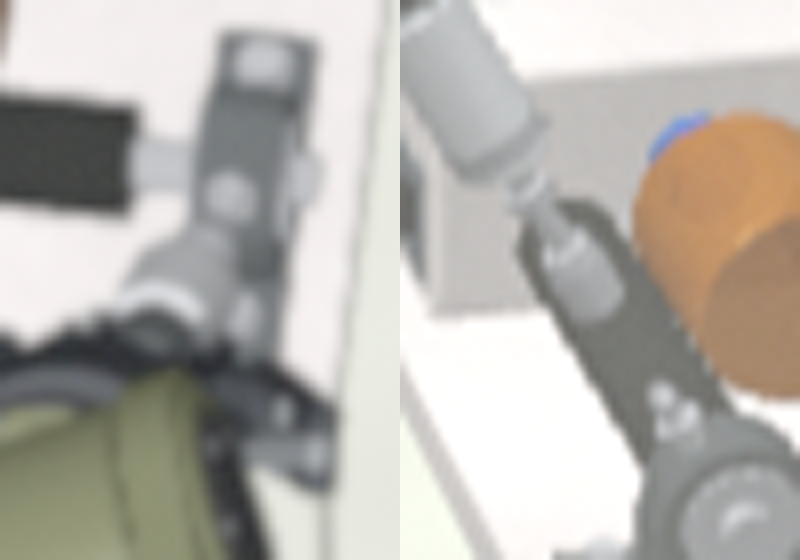

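The side view shows the coupler in line above the bare nipple: mouth at about (345,167.5), nipple head at about (352.5,178.5). The top view agrees. Gun axis and nipple coincide within about 1 mm in both views, so I'll press on in small steps and watch the forces.

```bash
cat > go.py <<'E'
from fr import *
M=126.2; off=NB@np.array([.2,0,0])
def to(mz,sp=40): bot.servo_line(O+off+(M+mz)*nz,speed=sp)
E
python3 - <<'E'
from go import *
to(20,50); bot.dwell(.2); s0=st("20"); f0=NB.T@s0["ft_force"]
for mz in (16,13,11,9,7,6,5,4,3,2,1,0):
    to(mz,30); bot.dwell(.1); s=bot.read_state(); f=NB.T@s["ft_force"]-f0
    print(mz,(NB.T@(s["ee_pos"]-O)-[0,0,M]).round(2),f.round(1),s["moment"].round(2))
    if f[2]>14 or np.hypot(f[0],f[1])>8: break
print(f0,s["clock"])
np.save("f0.npy",f0)
E
```

```text
20 t27.56 [550.2  81.6 242.4] F(n-frame) [-1.95 -0.07 -3.78] w26.3 g98.4
16 [1.700e-01 1.000e-02 1.595e+01] [ 0.8 -0.1 -0.1] [ 0.12  0.66 -0.05]
13 [ 0.2  -0.02 12.97] [-0.2  0.1  0.2] [ 0.13  0.71 -0.01]
11 [ 0.23 -0.   11.01] [ 0.6 -0.2  1. ] [ 0.14  0.62 -0.  ]
9 [0.32 0.04 9.04] [1.3 0.4 0.7] [0.16 0.42 0.01]
7 [0.33 0.06 7.16] [0.5 0.5 2.4] [0.12 0.52 0.06]
6 [ 0.06 -0.05  5.77] [ 1.2  1.1 -2.5] [0.14 0.34 0.06]
5 [ 0.09 -0.1   4.86] [ 1.6 -0.8 -3.5] [-0.02  0.3  -0.02]
4 [0.33 0.12 4.09] [ 1.1  1.7 -2.1] [0.21 0.18 0.12]
3 [0.22 0.   3.  ] [ 1.5  0.8 -0.7] [0.22 0.18 0.09]
2 [ 0.21 -0.02  2.02] [0.8 0.2 0.4] [ 0.12  0.3  -0.02]
1 [0.59 0.06 1.45] [-0.8 -0.4 11.6] [-0.06  0.65 -0.08]
0 [0.72 0.07 0.6 ] [ 0.3 -1.1 13.9] [-0.11  0.73 -0.07]
[-1.95348091 -0.06562281 -3.78183336] 31.7917
```

It snapped on between 7 and 6 mm, where the force went negative as the jaws drew it on, and it seated at about 1.4 mm with small lateral forces. Now I'll push the stem home.

Run:
```python
from go import *
f0=np.load("f0.npy")
for mz in (-3,-6,-8,-10,-11,-12,-13,-14,-15):
    to(mz,30); bot.dwell(.15); s=bot.read_state(); f=NB.T@s["ft_force"]-f0
    print(mz,(NB.T@(s["ee_pos"]-O)-[0,0,M]).round(2),f.round(1),s["moment"].round(2),s["grip_width"].round(1),"t%.1f"%s["clock"])
    if f[2]>27 or np.hypot(f[0],f[1])>15: break
```

```text
Traceback (most recent call last):
AttributeError: 'float' object has no attribute 'round'
```

Run:
```python
from go import *
f0=np.load("f0.npy")
for mz in (-3,-6,-8,-10,-11,-12,-13,-14,-15):
    to(mz,30); bot.dwell(.15); s=bot.read_state(); f=NB.T@s["ft_force"]-f0
    print(mz,(NB.T@(s["ee_pos"]-O)-[0,0,M]).round(2),f.round(1),s["moment"].round(2),"w%.1f t%.1f"%(s["grip_width"],s["clock"]))
    if f[2]>27 or np.hypot(f[0],f[1])>15: break
```

```text
-3 [ 0.79  0.09 -2.27] [-0.3 -1.  15.3] [-0.15  0.8  -0.14] w25.9 t32.6
-6 [ 0.86  0.13 -5.21] [-0.2 -0.5 16.1] [-0.15  0.88 -0.12] w26.1 t33.0
-8 [ 0.9   0.14 -7.13] [-0.5 -0.5 18. ] [-0.06  0.91 -0.12] w26.1 t33.4
-10 [ 0.96  0.14 -9.07] [-1.  -1.2 17.6] [-0.16  0.95 -0.14] w26.2 t33.8
-11 [  0.96   0.12 -10.05] [-1.1 -1.1 18.6] [-0.11  0.91 -0.16] w26.1 t34.2
-12 [  1.05   0.16 -10.93] [-0.8 -1.2 21.2] [-0.1   1.04 -0.18] w26.0 t34.6
-13 [  1.54   0.27 -11.23] [-2.8 -2.2 30.7] [-0.21  1.42 -0.25] w25.9 t35.0
```

Run:
```python
from go import *
bot.dwell(.8); s=st("hold"); print(NB.T@s["ft_force"]-np.load("f0.npy"))
print(bot.finish_job())
```

```text
hold t35.79 [566.8  79.1 215.7] F(n-frame) [-4.87 -2.14 26.4 ] w26.0 g102.4
[-2.91592036 -2.07749055 30.17737564]
the job is handed in; nothing more can be done
None
```

The job was handed in at 35.8 s with the cap standing in the tray, the coupler snapped onto the nipple, and the gun still gripped and pushed to its stop at about 30 N; the snap and full stem travel are read from forces and arm position, not a final picture, and no verdict came back.

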